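# Try a reducer in its test socket

## Robot

A 7-joint arm with a two-finger parallel gripper is mounted at the origin on the work surface. World frame = base frame: x ahead of the robot, y to its left, z up, the work surface at z = 0. Lengths are in m, angles in rad, forces in N, time in s.
With the tool pointing down it reaches from about 0.4 to 0.85 m from the base axis. Payload 10.4 kg.
Tool frame: the origin (TCP) lies midway between the tips of the shut fingers; the grasp point (between the pads) lies 19 mm behind it; z points along the fingers, y is the line along which they close (so a half turn about z gives the same grasp; the last joint's range is limited). The gripper opens to 87 mm and grips with 3 to 60 N. Pads are 19 mm wide; open, the fingers measure 117 mm over their backs; the gripper's body (75 mm by 190 mm) begins 51 mm behind the grasp point.
Start: joints at [1.31, 0.332, -0.065, 1.46, 0.022, 1.35, -0.088], TCP at [0.147, -0.607, 0.223] pointing down, gripper open.
Joint ranges: [-2.6, 2.6], [-0.5, 2.12], [-1.47, 1.34], [0.16, 2.42], [-1.27, 4.41], [0.06, 2.06], [-2.6, 2.6]. Speed limits (rad/s): [2.22, 2.22, 2.79, 2.79, 3.14, 3.14, 3.14].

## Interface

Orientations are given as a unit quaternion [x, y, z, w].
In Python, from bench import r gives the robot as it stands.
- The arm moves only by the tool move_arm, never from a script. Its argument "targets" is a list of rows, each a list of 3 entries, a list of its own where there are three numbers: the shift along the tool's x, y, z in cm, then the turn, a rotation vector about the tool's x, y, z in rad, then the opening in per cent of the stroke, from 0 (shut) to 100 (fully open). In form: [[[x, y, z], [wx, wy, wz], gripper], ...]. A call has 1 to 20 rows; each row shifts and turns the commanded pose from where the row before left it, along the tool's axes as they then stand; what a row does not reach is not made up. A row lasts 1/8 s, in which the tool goes at most 62.5 mm and 10.7 degrees, less where a joint would pass 70% of its speed; a pose out of reach is approached as far as the arm can. A call with a gripper value outside its range is refused whole. The fingers move at their own pace and stop on an object; "grip_force" is the grip in N (left out, the last holds). Time passes only in rows, so rows that do not move let the fingers close. It gives the time, the measured TCP pose, the force, the opening and the grip force at its end, in the units of the state.
- r.read_state(): the state, without advancing time (a new reading comes with each control period).
- r.camera(name): name is "scene" or "top" or "wrist"; returns a dict with "image" (480x640x3 uint8, blue, green, red), "vertical_fov" (degrees; the focal length in pixels is half the picture's height over the tangent of half this angle, whatever the lens; pixels are square), "cx", "cy" (the principal point, pixels), "cam_to_world" (4x4, takes a point from camera to world coordinates). Camera axes: x right, y down, z forward; pixel columns grow to the right and rows downward; lengths in m; the calibration is good to about 2 mm. A picture is of the moment at which its call begins. There is no depth.
- r.close_job(): hands the job in; it is judged then, once.
The state is a dict: "time": time; "joint_positions": joint angles; "joint_vel": joint speeds; "joint_torque": joint torques, N m; "ee_pos": TCP position; "eef_rot": TCP orientation; "ft_force": force on the tool from outside, world axes, zero at the start; "torque": the same for the moment, N m; "width": finger opening in m; "grip_force": force on a finger pad.
Only numpy, scipy, OpenCV 4.12 (cv2) and the standard library are available. Lean on these libraries where they do the work, as an engineer would, in place of code of your own. Each camera call takes 0.05 s, during which the arm holds its last target. There are 200 camera calls.

## Task

The copper and brass reducer lying on its side on the counter has to be tried in a test socket. First stand it upright on the counter on its wide plain end and let go of it, so that it stands free and shows it is cut square; then pick it up again and slide it, wide end down, into the one of the two upright brass sockets that it fits closely, lowering it in gently rather than letting it drop, until it is fully home with its hexagonal collar on the rim. Leave it there and do not knock the other loose fittings about.

Things in the scene. Friction and masses are not known exactly. Their poses are not given: they have to be found in the camera images.
- reducer: the reducer, 155 mm long, 0.3 kg, lying at the start: copper tube 35 mm in diameter, 70 mm long (wide plain end); then brass hexagonal collar 38 mm across flats, 44 across corners, 20 mm long; then brass neck 24 mm in diameter, 65 mm long. Origin: centre of the wide plain end's face, on the axis; +x runs along the axis to the neck (up when it stands). Lying, its axis is 18 mm above the counter
- neck_grip (a point): point on the reducer's axis in the middle of the neck's free length, 125 mm from the wide plain end; axes as the reducer
- socket_a: the narrower upright brass socket, fixed: bore 36.5 mm, 47 mm outer diameter (53 mm at the rim bead), rim 84 mm above the counter, bore 74 mm deep and open at the top with a small 3 mm flare, on a steel foot 90 x 90 x 8 mm. The reducer's wide end fits it closely. Origin on its axis at counter height, z up
- socket_a_rim (a point): centre of the narrower socket's mouth, level with its rim, z up along the bore
- socket_b: the wider upright brass socket, fixed, too loose for the reducer: bore 50 mm, 60 mm outer diameter (66 mm at the rim bead), otherwise as the narrower one. Origin on its axis at counter height
- pipe22: bystander: a copper pipe 22 mm in diameter and 110 mm tall standing upright in a brass foot ring 40 mm wide and 22 mm high; loose. Origin under its centre, z up
- tee: bystander: a copper tee, 80 mm long and 35 mm thick, with a branch reaching 42 mm from its axis towards its +y, lying flat; loose. Origin on the counter under the middle of the 80 mm run, which lies along its x
- bignut: bystander: a brass hexagonal nut, 50 mm across flats and 22 mm high, lying flat; loose. Origin under its centre
Things that resemble listed ones, but are neither listed nor needed, are in the scene too. What is shaped like the reducer but blue or white is not meant.

How it is judged:
On the way:
1. the reducer stands free and upright on the counter on its wide plain end, let go and still (angle between reducer's own x axis and vertical below 0.06 rad and height (world z) of reducer below 0.005 m and contact force between the fingers and reducer below 0.1 N and linear speed of reducer below 0.03 m/s), for 0.2 s.
At the end, for the whole second after the job is handed in: the reducer is in the narrower socket, wide end down and neck up: its plain end at least 66 mm below the rim (70 mm is fully home, collar on the rim), within 5 mm of the socket's axis and within 4 degrees of upright, released and at rest (horizontal distance between reducer and socket_a_rim below 0.005 m and angle between reducer's own x axis and vertical below 0.07 rad and z of reducer in the frame of socket_a_rim below -0.066 m and linear speed of reducer below 0.02 m/s and contact force between the fingers and reducer below 0.1 N); the robot touches nothing.
It fails at once if the standing pipe is knocked over or shifted by more than 40 mm (distance of pipe22 from where it was at the start of the episode above 0.04 m or angle between pipe22's own z axis and vertical above 0.5 rad).
It fails at once if the tee is knocked or shifted by more than 40 mm (distance of tee from where it was at the start of the episode above 0.04 m).
It fails at once if the nut is knocked or shifted by more than 40 mm (distance of bignut from where it was at the start of the episode above 0.04 m).
It fails at once if the reducer is dropped into the socket (falls at more than 0.6 m/s inside the bore) (horizontal distance between reducer and socket_a_rim below 0.012 m and z of reducer in the frame of socket_a_rim below -0.002 m and linear speed of reducer above 0.6 m/s).
It also fails if it takes over 72 s, if anything falls off the work surface, if the arm or the gripper's body presses on something with over 40 N, if the wrist force passes 120 N, or if a joint passes its speed limit or range.

## Working session

There is one attempt and no reset: what is moved stays moved. The work goes in short steps, Python scripts to look and compute and a tool call to move; the robot and the scene stay as the last step left them, time stands still between calls to the robot, and variables do not carry over. Pictures are saved under pics/ and viewed, at most 10 in all, crops included, and the job is handed in when it is done.

Besides the shell and the picture viewer there is one more tool, called after "Request:" as name(argument=value, ...), one argument or row to a line, values as JSON. move_arm: Moves the arm, as the interface text tells. Its arguments: {"type":"object","properties":{"targets":{"type":"array"},"grip_force":{"type":"number"}},"required":["targets"]}

```bash
ls; mkdir -p pics
python3 - <<'E'
from bench import r
import cv2,numpy as np
s=r.read_state();print({k:np.round(v,4) for k,v in s.items()})
for n in("scene","top"):
    c=r.camera(n);cv2.imwrite(f"pics/{n}0.png",c["image"]);print(n,c["vertical_fov"],c["cx"],c["cy"],np.round(c["cam_to_world"],4).tolist())
E
```

```text
pics
{'time': np.float64(0.0), 'joint_positions': array([ 1.3104,  0.3329, -0.0647,  1.4609,  0.0216,  1.3499, -0.0885]), 'joint_vel': array([-0.0003, -0.0004, -0.0006,  0.0002,  0.0004,  0.0022,  0.0021]), 'joint_torque': array([-0.00000e+00, -6.23255e+01,  2.47000e-02, -3.89900e+01,
       -6.14000e-02,  4.01000e-02,  1.00000e-04]), 'ee_pos': array([ 0.1472, -0.607 ,  0.2218]), 'eef_rot': array([ 9.929e-01,  1.187e-01, -1.000e-04, -7.000e-04]), 'ft_force': array([-0.4704,  0.8746, -0.6173]), 'torque': array([-0.0286,  0.0612,  0.0138]), 'grip_force': np.float64(0.0), 'width': np.float64(0.087)}
scene 44.908674396084905 323.0857561553794 234.3525760646168 [[-0.6566, 0.5185, -0.5478, 1.0778], [0.7542, 0.4539, -0.4744, 0.5102], [0.0027, -0.7247, -0.6891, 0.7926], [0.0, 0.0, 0.0, 1.0]]
top 49.167363946027436 323.221795663547 239.09755328602316 [[-0.0011, -0.9911, 0.1333, 0.3868], [-0.9998, 0.0034, 0.017, 0.0105], [-0.0173, -0.1332, -0.9909, 0.9615], [0.0, 0.0, 0.0, 1.0]]
```

View pics/scene0.png

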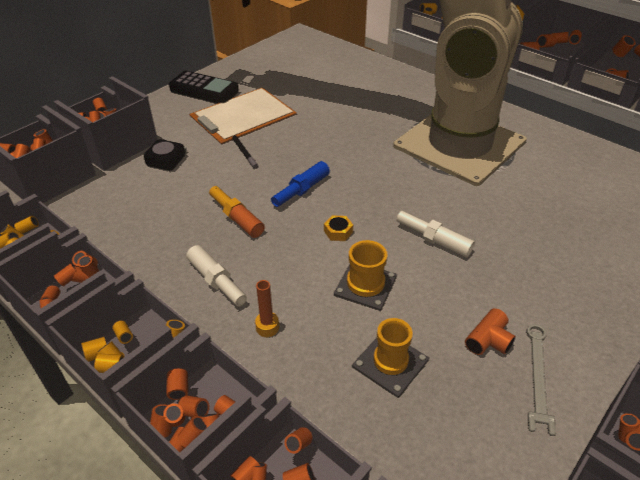

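View pics/top0.png

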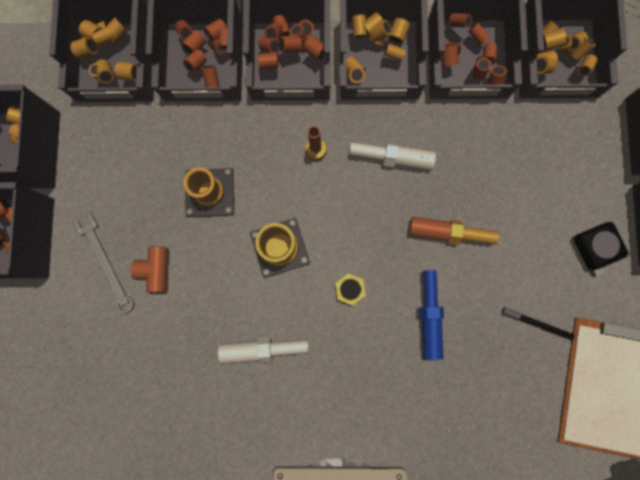

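Scene: copper/brass reducer at top (455,231), scene (237,212). Possible mix-ups are the blue one at top (432,315) and the white ones at (393,156) and (263,350), which the description rules out. Socket A (narrower) is at top (202,187), scene (393,350). Socket B (wider) is at top (276,245), scene (367,268). Pipe is at top (315,145), nut (350,290), tee (152,269).

```bash
cat > h.py <<'E'
import numpy as np,cv2
from scipy.spatial.transform import Rotation as R
def ray(c,u,v):
    T=np.array(c["cam_to_world"]);f=240/np.tan(np.radians(c["vertical_fov"])/2)
    return T[:3,3],T[:3,:3]@np.array([(u-c["cx"])/f,(v-c["cy"])/f,1])
def onz(c,u,v,z):
    o,d=ray(c,u,v);return o+d*(z-o[2])/d[2]
def proj(c,p):
    T=np.array(c["cam_to_world"]);f=240/np.tan(np.radians(c["vertical_fov"])/2)
    q=T[:3,:3].T@(np.asarray(p)-T[:3,3]);return np.array([c["cx"]+f*q[0]/q[2],c["cy"]+f*q[1]/q[2]])
def mask(img,h0=0,h1=35,s=130,v=60):
    m=cv2.inRange(cv2.cvtColor(img,cv2.COLOR_BGR2HSV),(h0,s,v),(h1,255,255));return m
def blobs(m,a=80):
    n,l,st,ce=cv2.connectedComponentsWithStats(m)
    return [(i,st[i],ce[i]) for i in range(1,n) if st[i,4]>a],l
E
python3 - <<'E'
from h import *;from bench import r
c=r.camera("top");im=c["image"];m=mask(im);m[:105]=0
b,l=blobs(m)
for i,st,ce in b:
    print(st,ce.round(1),onz(c,*ce,0.018).round(4))
    if abs(ce[0]-455)<30 and abs(ce[1]-231)<15:
        ys,xs=np.nonzero(l==i);P=np.array([onz(c,x,y,.018)[:2] for x,y in zip(xs,ys)])
        mu=P.mean(0);w,V=np.linalg.eigh(np.cov(P.T));d=V[:,1];t=(P-mu)@d;print("red",mu,d,t.min(),t.max())
        print("ends",mu+d*t.min(),mu+d*t.max())
s=r.camera("scene");
k=np.vstack([cv2.resize(im[200:265,390:520],None,fx=5,fy=5)[:,:600],cv2.resize(im[150:220,170:310],None,fx=4.28,fy=4.28)[:,:600]])
cv2.imwrite("pics/crop.png",k[:600]);print(k.shape)
E
```

```text
[  6 106  14  38 344] [ 13.  122.1] [0.739  0.6133 0.018 ]
[306 140  20  20 232] [315.8 150.5] [0.6797 0.0403 0.018 ]
[184 168  39  38 943] [202.7 186.2] [0.613  0.2493 0.018 ]
[  0 201  12  21 136] [  5.5 211.8] [0.5665 0.6137 0.018 ]
[ 410  218   89   26 1389] [450.5 231.3] [ 0.5272 -0.2038  0.018 ]
red [ 0.52726822 -0.20375448] [0.14082441 0.99003459] -0.0856521615311287 0.0732691966343494
ends [ 0.51520631 -0.28855308] [ 0.53758632 -0.13121544]
[ 256  224   42   42 1346] [276.4 244.3] [0.5045 0.1117 0.018 ]
[ 131  247   36   45 1092] [152.2 269.2] [0.4596 0.3365 0.018 ]
[338 275  26  17  98] [353.1 280.9] [ 0.4378 -0.0268  0.018 ]
[336 286  28  19 132] [346.2 297. ] [ 0.4092 -0.0143  0.018 ]
[559 318  81 141 799] [579. 387.] [ 0.2533 -0.4167  0.018 ]Traceback (most recent call last):
  File "<stdin>", line 11, in <module>
    return _nx.concatenate(arrs, 0, dtype=dtype, casting=casting)
           ~~~~~~~~~~~~~~~^^^^^^^^^^^^^^^^^^^^^^^^^^^^^^^^^^^^^^^
ValueError: all the input array dimensions except for the concatenation axis must match exactly, but along dimension 1, the array at index 0 has size 600 and the array at index 1 has size 599
```

Request:
move_arm(
  targets=[
    [[3.7,-2.1,-0.2],[0,0,0],100],
    [[3.7,-2.1,-0.2],[0,0,0],100],
    [[3.7,-2.1,-0.2],[0,0,0],100],
    [[3.7,-2.1,-0.2],[0,0,0],100],
    [[3.7,-2.1,-0.2],[0,0,0],100],
    [[3.7,-2.1,-0.2],[0,0,0],100],
    [[3.7,-2.1,-0.2],[0,0,0],100],
    [[3.7,-2.1,-0.2],[0,0,0],100],
    [[3.7,-2.1,-0.2],[0,0,0],100],
    [[3.7,-2.1,-0.2],[0,0,0],100],
    [[3.7,-2.1,-0.2],[0,0,0],100],
    [[3.7,-2.1,-0.2],[0,0,0],100],
    [[0,0,0],[0,0,-0.17],100],
    [[0,0,0],[0,0,-0.17],100],
    [[0,0,0],[0,0,-0.17],100],
    [[0,0,0],[0,0,-0.17],100],
    [[0,0,0],[0,0,-0.17],100],
    [[0,0,0],[0,0,-0.17],100],
    [[0,0,0],[0,0,-0.17],100],
    [[0,0,0],[0,0,0],100],
  ],
)

```text
time: 2.7
ee_pos: [0.5193, -0.258, 0.2464]
eef_rot: [0.756, 0.654, -0.0, -0.0]
ft_force: [0.9, -0.4, -0.7]
width: 0.0869
grip_force: 0.0
```

Run:
```python
from h import *;from bench import r
s=r.read_state();print(s["ee_pos"].round(4),R.from_quat(s["eef_rot"]).as_matrix().round(3).tolist(),s["joint_positions"].round(2))
c=r.camera("wrist");cv2.imwrite("pics/w1.png",c["image"]);print(c["vertical_fov"],np.round(c["cam_to_world"],3).tolist())
```

```text
[ 0.5193 -0.258   0.2464] [[0.144, 0.99, -0.0], [0.99, -0.144, 0.0], [0.0, -0.0, -1.0]] [ 0.83  0.27 -0.54  1.53  0.14  1.39  0.14]
67.29170941178204 [[0.99, -0.136, -0.04, 0.531], [-0.142, -0.95, -0.278, -0.183], [-0.0, 0.281, -0.96, 0.409], [0.0, 0.0, 0.0, 1.0]]
```

View pics/w1.png

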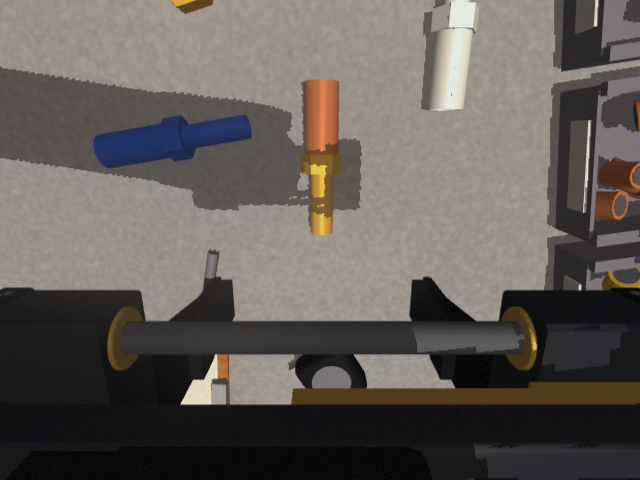

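The wrist view serves as the close check. The copper wide end is at (321,82–150), the brass collar at (321,163), and the neck runs to (321,234). The blue decoy is at (175,140) and a white one at (450,60). I'll measure the reducer here and the sockets in the top and scene views.

Run:
```python
from h import *;from bench import r
c=r.camera("wrist");m=mask(c["image"]);m[:70]=0;m[245:]=0;m[:,:280]=0;m[:,370:]=0
m=cv2.morphologyEx(m,cv2.MORPH_CLOSE,np.ones((7,7)));b,l=blobs(m,400)
for i,st,ce in b:
    print(st)
    ys,xs=np.nonzero(l==i);P=np.array([onz(c,x,y,.018)[:2] for x,y in zip(xs,ys)])
    pr=lambda q:np.median(P[np.abs(P[:,1]-q)<.002],0)
    print(P[:,1].min(),P[:,1].max(),[pr(q).round(4) for q in np.arange(-.28,-.13,.02)])
# sockets: brass mask; dark interior etc. ellipse of hull top
t=r.camera("top");s=r.camera("scene")
for n,q in(("a",(.613,.249)),("b",(.5045,.1117))):
    for nm,c in(("top",t),("scene",s)):
        u,v=proj(c,(*q,.05)).round().astype(int);m=mask(c["image"],0,35,110,40);b,l=blobs(m,200)
        i=min(b,key=lambda e:np.hypot(*(e[2]-(u,v))));print(n,nm,(u,v),i[1],i[2].round(1))
k=np.hstack([cv2.resize(t["image"][155:225,170:240],(400,400)),cv2.resize(s["image"][310:400,350:440],(400,400))])
cv2.imwrite("pics/sock.png",k)
```

```text
[ 301   79   41  156 4512]
-0.28978957533543065 -0.1293424585557185 [array([ 0.5161, -0.28  ]), array([ 0.5191, -0.2601]), array([ 0.522, -0.24 ]), array([ 0.5284, -0.2198]), array([ 0.5268, -0.2   ]), array([ 0.531, -0.18 ]), array([ 0.5339, -0.16  ]), array([ 0.5367, -0.14  ])]
a top (np.int64(198), np.int64(182)) [ 183  167   41   39 1118] [202.9 186.2]
a scene (np.int64(392), np.int64(351)) [ 373  318   40   57 1787] [392.5 345.9]
b top (np.int64(274), np.int64(242)) [ 255  223   43   43 1426] [276.2 244.1]
b scene (np.int64(365), np.int64(269)) [ 347  240   41   57 1930] [366.6 267.8]
```

View pics/sock.png

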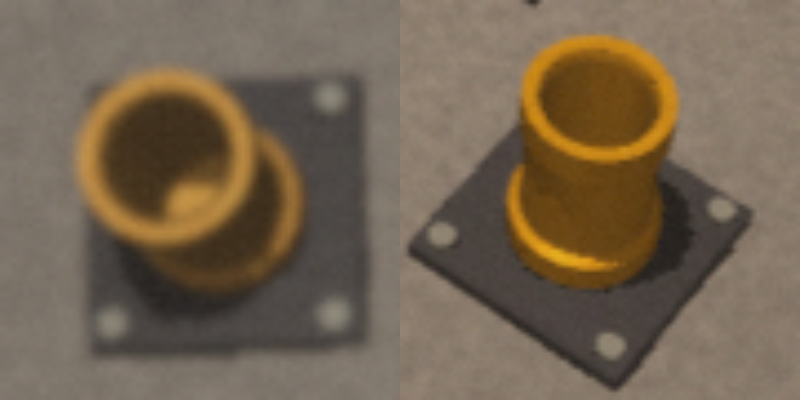

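Request:
move_arm(
  targets=[
    [[0,0,0],[0,0.15,0],100],
    [[0,0,0],[0,0.15,0],100],
    [[0,0,0],[0,0.15,0],100],
    [[0,0,0],[0,0.15,0],100],
    [[-1,0,1.6],[0,0,0],100],
    [[-1,0,1.6],[0,0,0],100],
    [[-1,0,1.6],[0,0,0],100],
    [[-1,0,1.6],[0,0,0],100],
    [[-1,0,1.6],[0,0,0],100],
    [[-1,0,1.6],[0,0,0],100],
    [[-1,0,1.6],[0,0,0],100],
    [[-1,0,1.6],[0,0,0],100],
    [[-1,0,1.6],[0,0,0],100],
    [[-1,0,1.6],[0,0,0],100],
    [[0,0,0],[0,0,0],100],
  ],
)

```text
time: 4.78
ee_pos: [0.5197, -0.2496, 0.0564]
eef_rot: [0.722, 0.625, 0.223, -0.195]
ft_force: [0.2, -0.5, 0.4]
width: 0.087
grip_force: 0.0
```

Run:
```python
from h import *;from bench import r
s=r.read_state();M=R.from_quat(s["eef_rot"]).as_matrix();print(s["ee_pos"].round(4),M.round(3).tolist(),s["joint_positions"].round(2))
print("delta tool cm",(100*M.T@(np.array([.5204,-.2504,.009])-s["ee_pos"])).round(2))
t=r.camera("top");c=r.camera("scene")
print("sock a",onz(t,198.6,182.2,.084),onz(c,394.5,332,.084),"foot",onz(t,209.1,191.8,.008))
w=r.camera("wrist");cv2.imwrite("pics/w2.png",w["image"])
```

```text
[ 0.5197 -0.2496  0.0564] [[0.119, 0.99, 0.079], [0.816, -0.142, 0.56], [0.566, -0.002, -0.824]] [ 1.04  0.68 -0.51  1.53 -0.23  1.28  0.54]
delta tool cm [-2.74  0.09  3.87]
sock a [0.60430157 0.23984072 0.084     ] [0.60461755 0.24328871 0.084     ] foot [0.60471061 0.23948857 0.008     ]
```

View pics/w2.png

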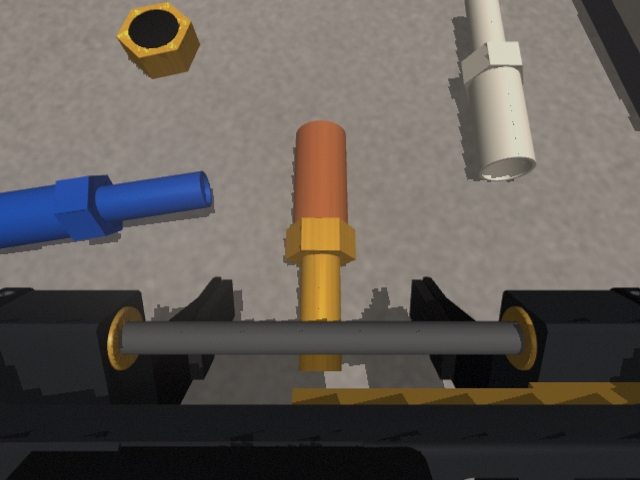

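The neck lies between the fingers at (320,310), axis centred. Descending and gripping.

Request:
move_arm(
  targets=[
    [[-0.7,0,1.0],[0,0,0],100],
    [[-0.7,0,1.0],[0,0,0],100],
    [[-0.7,0.1,1.0],[0,0,0],100],
    [[-0.6,0,0.9],[0,0,0],100],
    [[0,0,0],[0,0,0],100],
    [[0,0,0],[0,0,0],0],
    [[0,0,0],[0,0,0],0],
    [[0,0,0],[0,0,0],0],
    [[0,0,0],[0,0,0],0],
    [[0,0,0],[0,0,0],0],
    [[0,0,0],[0,0,0],0],
    [[0,0,0],[0,0,0],0],
    [[0,0,0],[0,0,0],0],
  ],
  grip_force=40,
)

```text
time: 6.55
ee_pos: [0.5212, -0.2506, 0.0105]
eef_rot: [0.722, 0.626, 0.223, -0.194]
ft_force: [-1.1, 0.3, 0.5]
width: 0.023
grip_force: 39.9
```

Request:
move_arm(
  targets=[
    [[1.5,0,-2.2],[0,0,0],0],
    [[1.5,0,-2.2],[0,0,0],0],
    [[1.5,0,-2.2],[0,0,0],0],
    [[1.5,0,-2.2],[0,0,0],0],
    [[1.5,0,-2.2],[0,0,0],0],
    [[1.5,0,-2.2],[0,0,0],0],
    [[0,0,0],[0,0,0],0],
    [[0,0,0],[0,-0.157,0],0],
    [[0,0,0],[0,-0.157,0],0],
    [[0,0,0],[0,-0.157,0],0],
    [[0,0,0],[0,-0.157,0],0],
    [[0,0,0],[0,-0.157,0],0],
    [[0,0,0],[0,-0.157,0],0],
    [[0,0,0],[0,-0.157,0],0],
    [[0,0,0],[0,-0.157,0],0],
    [[0,0,0],[0,-0.157,0],0],
    [[0,0,0],[0,-0.157,0],0],
    [[0,0,0],[0,0,0],0],
    [[0,0,0],[0,0,0],0],
  ],
)

```text
time: 8.93
ee_pos: [0.5212, -0.2513, 0.1698]
eef_rot: [0.669, 0.58, -0.352, 0.304]
ft_force: [0.1, -0.3, -3.4]
width: 0.0229
grip_force: 39.9
```

Run:
```python
from h import *;from bench import r
s=r.read_state();M=R.from_quat(s["eef_rot"]).as_matrix();print(s["ee_pos"].round(4),M.round(3).tolist(),s["joint_positions"].round(2),s["width"])
c=r.camera("scene");cv2.imwrite("pics/s2.png",c["image"])
```

```text
[ 0.5212 -0.2513  0.1698] [[0.08, 0.99, -0.118], [0.562, -0.143, -0.814], [-0.823, -0.001, -0.568]] [ 0.21  0.44 -0.43  1.81  1.06  1.53 -0.76] 0.022911455175808414
```

View pics/s2.png

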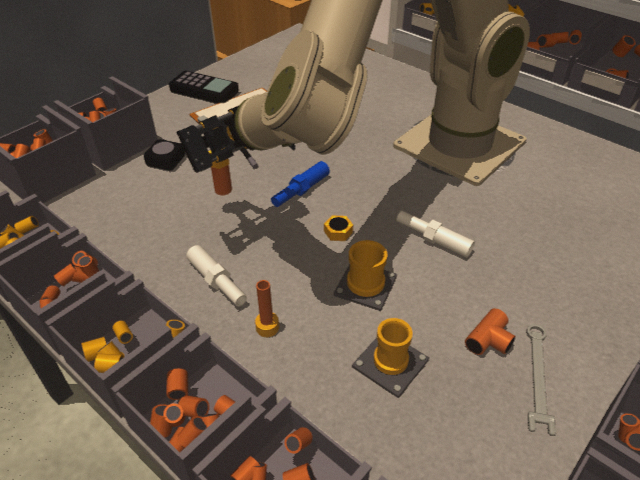

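Reducer hangs with the wide end down at (221,185). Lowering it to the counter.

Request:
move_arm(
  targets=[
    [[0.9,0,0.6],[0,0,0],0],
    [[0.9,0,0.6],[0,0,0],0],
    [[0.9,0,0.6],[0,0,0],0],
    [[0.7,0,0.5],[0,0,0],0],
    [[0,0,0],[0,0,0],0],
    [[0,0,0],[0,0,0],0],
  ],
)

```text
time: 9.72
ee_pos: [0.5217, -0.2505, 0.1295]
eef_rot: [0.669, 0.579, -0.352, 0.305]
ft_force: [0.1, 0.1, -3.5]
width: 0.0231
grip_force: 39.9
```

Run:
```python
from h import *;from bench import r
s=r.read_state();M=R.from_quat(s["eef_rot"]).as_matrix();P=s["ee_pos"]-.011*M[:,2];print(s["ee_pos"].round(4),P,s["ft_force"])
N=[]
for n in("scene","top"):
    c=r.camera(n);m=mask(c["image"],0,12,120,50);u,v=proj(c,P-[0,0,.09]).round().astype(int)
    b,l=blobs(m,60);i=min(b,key=lambda e:np.hypot(*(e[2]-(u,v))));ys,xs=np.nonzero(l==i[0])
    print(n,(u,v),i[1],i[2].round(1))
    # axis line from row midpoints
    ry=np.unique(ys)[2:-4];mid=np.array([[xs[ys==y].mean(),y] for y in ry]);k=np.polyfit(mid[:,1],mid[:,0],1)
    pu=[proj(c,P-[0,0,h]) for h in(.06,.12)];print("slope",k[0],"vertical slope",(pu[1]-pu[0])[0]/(pu[1]-pu[0])[1],"bottom row",ys.max(),proj(c,[P[0],P[1],0]))
```

```text
[ 0.5217 -0.2505  0.1295] [ 0.52294708 -0.24156321  0.13573855] [ 0.08313406  0.12845957 -3.52257281]
scene (np.int64(222), np.int64(191)) [214 182  20  29 427] [223.9 196.4]
slope 0.11236589497458999 vertical slope 0.15114596493111646 bottom row 210 [224.53671824 208.08815068]
top (np.int64(476), np.int64(231)) [489  67  19  17 190] [497.7  76.5]
slope -0.41005772005772806 vertical slope -1.828145295444326 bottom row 83 [468.94712046 234.93412069]
```

Request:
move_arm(
  targets=[
    [[0.16,0,0.11],[0,0,0],0],
    [[0.16,0,0.11],[0,0,0],0],
    [[0.16,0,0.11],[0,0,0],0],
    [[0.16,0,0.11],[0,0,0],0],
    [[0,0,0],[0,0,0],0],
  ],
)

```text
time: 10.45
ee_pos: [0.5214, -0.2506, 0.1214]
eef_rot: [0.669, 0.579, -0.352, 0.305]
ft_force: [0.1, -0.6, -2.9]
width: 0.0232
grip_force: 39.9
```

Request:
move_arm(
  targets=[
    [[0.08,0,0.06],[0,0,0],0],
    [[0,0,0],[0,0,0],0],
  ],
)

```text
time: 10.7
ee_pos: [0.5215, -0.2508, 0.1208]
eef_rot: [0.669, 0.579, -0.352, 0.306]
ft_force: [-0.0, 0.1, -1.7]
width: 0.0231
grip_force: 39.9
```

Request:
move_arm(
  targets=[
    [[0.08,0,0.06],[0,0,0],0],
    [[0,0,0],[0,0,0],0],
  ],
)

```text
time: 10.95
ee_pos: [0.5216, -0.2512, 0.1207]
eef_rot: [0.669, 0.579, -0.353, 0.306]
ft_force: [-0.1, -0.8, 4.9]
width: 0.0228
grip_force: 39.9
```

Request:
move_arm(
  targets=[
    [[0.04,0,0.03],[0,0,0],0],
    [[0,0,0],[0,0,0],0],
    [[0,0,0],[0,0,0],60],
    [[0,0,0],[0,0,0],60],
    [[0,0,0],[0,0,0],60],
    [[0,0,0],[0,0,0],60],
    [[0,0,0],[0,0,0],60],
    [[0,0,0],[0,0,0],60],
    [[0,0,0],[0,0,0],60],
    [[0,0,0],[0,0,0],60],
  ],
)

```text
time: 12.2
ee_pos: [0.5215, -0.2508, 0.1191]
eef_rot: [0.669, 0.579, -0.352, 0.305]
ft_force: [0.3, 0.2, -0.7]
width: 0.0521
grip_force: 0.0
```

Run:
```python
from h import *;from bench import r
s=r.read_state();M=R.from_quat(s["eef_rot"]).as_matrix();print(s["ee_pos"].round(4),M.round(3).tolist(),s["ft_force"],s["width"])
a=r.camera("scene")["image"];b=r.camera("wrist")["image"]
k=np.hstack([cv2.resize(a[90:240,150:300],(400,400)),cv2.resize(b,(400,300))[:,:] if 0 else cv2.copyMakeBorder(cv2.resize(b,(400,300)),0,100,0,0,0)])
cv2.imwrite("pics/st.png",k)
```

```text
[ 0.5215 -0.2508  0.1191] [[0.081, 0.99, -0.118], [0.559, -0.143, -0.817], [-0.825, 0.0, -0.565]] [ 0.33977989  0.20089673 -0.74384399] 0.052124769536299034
```

View pics/st.png

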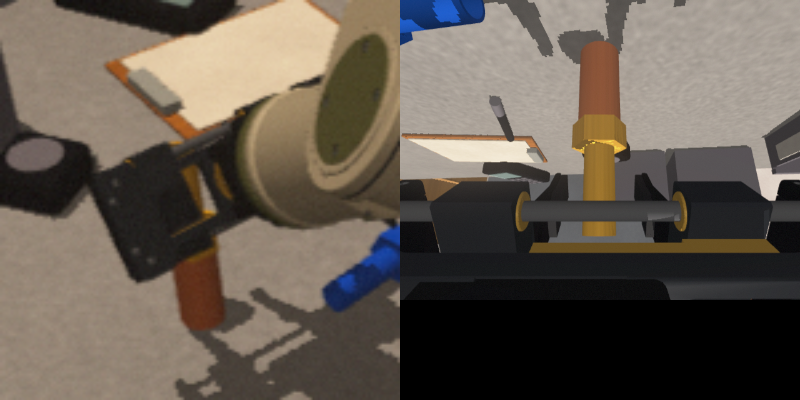

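The reducer stands free and upright between the open fingers: copper foot at crop (200,325), neck in the wrist view at (600,190). Regripping, lifting and yawing.

Request:
move_arm(
  targets=[
    [[0,0,0],[0,0,0],0],
    [[0,0,0],[0,0,0],0],
    [[0,0,0],[0,0,0],0],
    [[0,0,0],[0,0,0],0],
    [[0,0,0],[0,0,0],0],
    [[0,0,0],[0,0,0],0],
  ],
  grip_force=50,
)

```text
time: 13.05
ee_pos: [0.5213, -0.2508, 0.1191]
eef_rot: [0.669, 0.579, -0.353, 0.305]
ft_force: [-2.1, 0.2, 0.3]
width: 0.0229
grip_force: 50.0
```

Request:
move_arm(
  targets=[
    [[-1.8,0,-1.2],[0,0,0],0],
    [[-1.8,0,-1.2],[0,0,0],0],
    [[-1.8,0,-1.2],[0,0,0],0],
    [[-1.8,0,-1.2],[0,0,0],0],
    [[-1.8,0,-1.2],[0,0,0],0],
    [[-1.8,0,-1.2],[0,0,0],0],
    [[0,0,0],[-0.124,0,-0.085],0],
    [[0,0,0],[-0.124,0,-0.085],0],
    [[0,0,0],[-0.124,0,-0.085],0],
    [[0,0,0],[-0.124,0,-0.085],0],
    [[0,0,0],[-0.124,0,-0.085],0],
    [[0,0,0],[-0.124,0,-0.085],0],
    [[0,0,0],[-0.124,0,-0.085],0],
    [[0,0,0],[-0.124,0,-0.085],0],
    [[0,0,0],[-0.124,0,-0.085],0],
    [[0,0,0],[0,0,0],0],
  ],
)

```text
time: 15.05
ee_pos: [0.519, -0.2537, 0.2491]
eef_rot: [0.197, 0.865, -0.104, 0.45]
ft_force: [0.4, 0.3, -3.7]
width: 0.0227
grip_force: 50.0
```

Run:
```python
from h import *;from bench import r
s=r.read_state();M=R.from_quat(s["eef_rot"]).as_matrix();print(s["ee_pos"].round(4),M.round(3).tolist(),s["joint_positions"].round(2),s["ft_force"])
h=M[:2,2]/np.hypot(*M[:2,2]);A=s["ee_pos"][:2]-.0075*h;print("axis",A,"delta cm",100*M.T@np.r_[np.array([.6045,.2415])-A,0])
```

```text
[ 0.519  -0.2537  0.2491] [[-0.517, 0.433, 0.738], [0.247, 0.901, -0.356], [-0.82, -0.002, -0.573]] [ 0.2  -0.34  0.08  2.4   0.89  0.2   0.62] [ 0.43782671  0.31003291 -3.74677826]
axis [ 0.51220865 -0.25041568] delta cm [  7.36632705  48.33089132 -10.7167858 ]
```

Request:
move_arm(
  targets=[
    [[0.5,3.3,-0.8],[0,0,0],0],
    [[0.5,3.3,-0.8],[0,0,0],0],
    [[0.5,3.3,-0.7],[0,0,0],0],
    [[0.5,3.3,-0.7],[0,0,0],0],
    [[0.5,3.3,-0.7],[0,0,0],0],
    [[0.5,3.3,-0.7],[0,0,0],0],
    [[0.5,3.3,-0.7],[0,0,0],0],
    [[0.5,3.3,-0.7],[0,0,0],0],
    [[0.5,3.3,-0.7],[0,0,0],0],
    [[0.5,3.3,-0.7],[0,0,0],0],
    [[0.5,3.3,-0.7],[0,0,0],0],
    [[0.5,3.3,-0.7],[0,0,0],0],
    [[0.5,3.3,-0.7],[0,0,0],0],
    [[0.5,3.3,-0.7],[0,0,0],0],
    [[0,0,0],[0,0,0],0],
    [[0,0,0],[0,0,0],0],
  ],
)

```text
time: 17.05
ee_pos: [0.6088, 0.2177, 0.2477]
eef_rot: [0.196, 0.865, -0.102, 0.451]
ft_force: [0.2, -0.7, -4.0]
width: 0.0229
grip_force: 50.0
```

Run:
```python
from h import *;from bench import r
s=r.read_state();M=R.from_quat(s["eef_rot"]).as_matrix();print(s["ee_pos"].round(4),M.round(3).tolist(),s["joint_positions"].round(2),s["ft_force"])
h=M[:2,2]/np.hypot(*M[:2,2]);A=s["ee_pos"][:2]-.0075*h;print("axis",A,"delta cm",100*M.T@np.r_[np.array([.6045,.2415])-A,0], "down",M.T@[0,0,-1])
a=r.camera("scene")["image"];b=r.camera("wrist")["image"]
k=np.hstack([cv2.resize(a[230:410,320:500],(400,400)),cv2.copyMakeBorder(cv2.resize(b,(400,300)),0,100,0,0,0)])
cv2.imwrite("pics/ov.png",k)
```

```text
[0.6088 0.2177 0.2477] [[-0.516, 0.432, 0.74], [0.248, 0.902, -0.354], [-0.82, 0.0, -0.573]] [-0.01  0.27 -0.94  1.92  1.29  1.25 -0.4 ] [ 0.16208671 -0.73373555 -4.03962059]
axis [0.60207753 0.22091565] delta cm [ 0.38449848  1.96129672 -0.54891949] down [ 8.19837422e-01 -4.67568069e-04  5.72596177e-01]
```

View pics/ov.png

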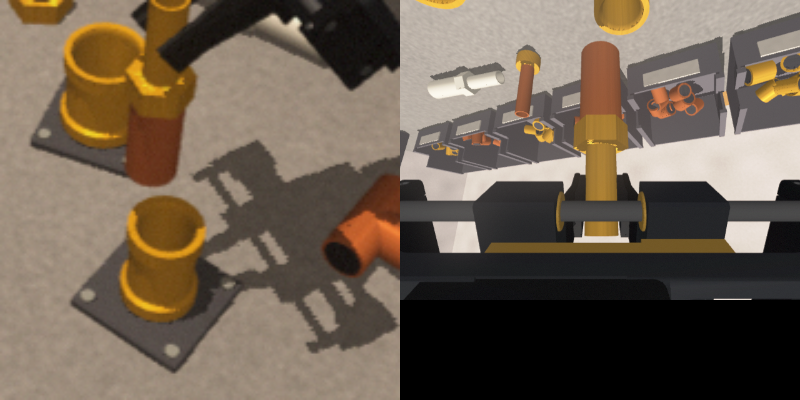

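Scene crop: reducer bottom at (152,180) hovers beside the socket A mouth at (166,225), which matches the computed offset. Moving over it and measuring again.

Request:
move_arm(
  targets=[
    [[0.1,0.65,-0.2],[0,-0.01,0],0],
    [[0.1,0.65,-0.2],[0,0,0],0],
    [[0.2,0.65,-0.15],[0,0,0],0],
    [[0.7,0,0.5],[0,0,0],0],
    [[0.7,0,0.5],[0,0,0],0],
    [[0.65,0,0.43],[0,0,0],0],
    [[0,0,0],[0,0,0],0],
    [[0,0,0],[0,0,0],0],
  ],
)

```text
time: 18.15
ee_pos: [0.6115, 0.2375, 0.2223]
eef_rot: [0.195, 0.863, -0.104, 0.455]
ft_force: [-1.0, 0.5, -2.4]
width: 0.0229
grip_force: 50.0
```

Run:
```python
from h import *;from bench import r
s=r.read_state();M=R.from_quat(s["eef_rot"]).as_matrix();print(s["ee_pos"].round(4),M[2].round(4),s["ft_force"])
h=M[:2,2]/np.hypot(*M[:2,2]);A=s["ee_pos"][:2]-.0075*h;zb=s["ee_pos"][2]-.119;print("axis",A,"bottom",zb)
im=[]
for n in("scene","top","wrist"):
    c=r.camera(n);I=c["image"];q=lambda x,y,z:tuple(int(v) for v in proj(c,(x,y,z)).round())
    mc=mask(I,0,11,110,40);b,l=blobs(mc,60);u,v=proj(c,(*A,zb+.035))
    i=min(b,key=lambda e:np.hypot(*(e[2]-(u,v))));print(n,"pred copper centre",(u.round(1),v.round(1)),"found",i[1],i[2].round(1))
    print("  pred rim a",proj(c,(.6045,.2415,.084)).round(1),"pred bottom",proj(c,(*A,zb)).round(1))
    x,y=proj(c,(.6045,.2415,.09)).astype(int);x0=np.clip(x-60,0,520);y0=np.clip(y-60,0,360);print("  crop",x0,y0)
    im.append(cv2.resize(I[y0:y0+120,x0:x0+120],(400,400)) if n!="top" else None)
cv2.imwrite("pics/al.png",np.hstack([k for k in im if k is not None]))
```

```text
[0.6115 0.2375 0.2223] [-0.8254 -0.0028 -0.5645] [-0.96594962  0.49835867 -2.40239725]
axis [0.60473253 0.2407725 ] bottom 0.10333313807006389
scene pred copper centre (np.float64(396.3), np.float64(308.2)) found [384 298  27  35 648] [396.1 316.4]
  pred rim a [393.6 331.3] pred bottom [394.2 323.2]
  crop 333 268
top pred copper centre (np.float64(189.5), np.float64(173.9)) found [185 168  21  21 204] [196.8 179.8]
  pred rim a [197.6 182.1] pred bottom [195.2 179.2]
  crop 136 121
wrist pred copper centre (np.float64(322.2), np.float64(138.6)) found [ 288   66   67  125 7076] [320.5 128.1]
  pred rim a [323.4  58.2] pred bottom [322.3  85.8]
  crop 263 6
```

View pics/al.png

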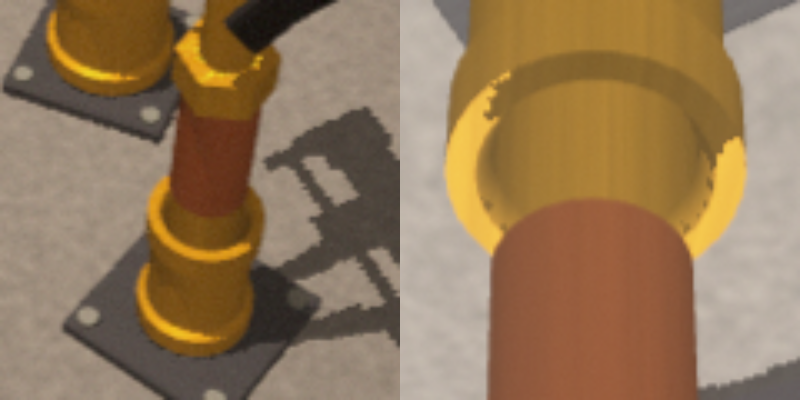

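Run:
```python
from h import *;from bench import r
c=r.camera("scene");a=np.linspace(0,2*np.pi,200)
def bb(x,y,z,R):
    p=np.array([proj(c,(x+R*np.cos(t),y+R*np.sin(t),z)) for t in a]);return np.r_[p.min(0),p.max(0)].round(1)
print("rim pred",bb(.6045,.2415,.084,.0265),"seen 376.8 - 412.2 346.3")
print("bottom pred",bb(.6047,.2408,.1033,.0175))
I=c["image"];m=mask(I,0,11,110,40);ys,xs=np.nonzero(m[290:345,375:420]);
for y in range(22,45,2):
    k=xs[ys==y]; print(y+290,k.min()+375 if len(k) else None,k.max()+375 if len(k) else None)
```

```text
rim pred [376.  317.4 411.3 345.9] seen 376.8 - 412.2 346.3
bottom pred [382.4 313.9 406.1 332.8]
312 385 408
314 385 408
316 385 407
318 385 407
320 384 407
322 385 406
324 385 405
326 385 406
328 387 405
330 389 403
332 393 399
334 None None
```

Request:
move_arm(
  targets=[
    [[-0.03,0.12,0.05],[0,0,0],0],
    [[0.33,0,0.22],[0,0,0],0],
    [[0.33,0,0.22],[0,0,0],0],
    [[0.33,0,0.22],[0,0,0],0],
    [[0.16,0,0.11],[0,0,0],0],
    [[0.16,0,0.11],[0,0,0],0],
    [[0.16,0,0.11],[0,0,0],0],
    [[0.16,0,0.11],[0,0,0],0],
    [[0,0,0],[0,0,0],0],
  ],
)

```text
time: 19.48
ee_pos: [0.6123, 0.2382, 0.2023]
eef_rot: [0.195, 0.863, -0.104, 0.455]
ft_force: [0.4, 0.1, -3.1]
width: 0.023
grip_force: 50.0
```

Request:
move_arm(
  targets=[
    [[0.16,0,0.11],[0,0,0],0],
    [[0.16,0,0.11],[0,0,0],0],
    [[0,0,0],[0,0,0],0],
  ],
)

```text
time: 19.85
ee_pos: [0.6123, 0.2382, 0.1984]
eef_rot: [0.195, 0.863, -0.105, 0.455]
ft_force: [0.1, -0.2, -3.1]
width: 0.0229
grip_force: 50.0
```

Request:
move_arm(
  targets=[
    [[0.16,0,0.11],[0,0,0],0],
    [[0.16,0,0.11],[0,0,0],0],
    [[0.16,0,0.11],[0,0,0],0],
    [[0,0,0],[0,0,0],0],
  ],
)

```text
time: 20.35
ee_pos: [0.6123, 0.2382, 0.1925]
eef_rot: [0.195, 0.863, -0.104, 0.455]
ft_force: [-0.1, -0.2, -2.9]
width: 0.0229
grip_force: 50.0
```

Request:
move_arm(
  targets=[
    [[0.16,0,0.11],[0,0,0],0],
    [[0.16,0,0.11],[0,0,0],0],
    [[0.16,0,0.11],[0,0,0],0],
    [[0,0,0],[0,0,0],0],
  ],
)

```text
time: 20.85
ee_pos: [0.6123, 0.2382, 0.1867]
eef_rot: [0.195, 0.863, -0.104, 0.455]
ft_force: [-0.4, -0.4, -3.5]
width: 0.0227
grip_force: 50.0
```

Request:
move_arm(
  targets=[
    [[0.25,0,0.17],[0,0,0],0],
    [[0.25,0,0.17],[0,0,0],0],
    [[0.25,0,0.17],[0,0,0],0],
    [[0.25,0,0.17],[0,0,0],0],
    [[0.25,0,0.17],[0,0,0],0],
    [[0.25,0,0.17],[0,0,0],0],
    [[0,0,0],[0,0,0],0],
  ],
)

```text
time: 21.72
ee_pos: [0.6122, 0.2382, 0.1684]
eef_rot: [0.195, 0.863, -0.104, 0.455]
ft_force: [-0.7, -0.5, -3.5]
width: 0.0227
grip_force: 50.0
```

Request:
move_arm(
  targets=[
    [[0.25,0,0.17],[0,0,0],0],
    [[0.25,0,0.17],[0,0,0],0],
    [[0.25,0,0.17],[0,0,0],0],
    [[0.25,0,0.17],[0,0,0],0],
    [[0.25,0,0.17],[0,0,0],0],
    [[0.25,0,0.17],[0,0,0],0],
    [[0,0,0],[0,0,0],0],
  ],
)

```text
time: 22.6
ee_pos: [0.6121, 0.2382, 0.1502]
eef_rot: [0.195, 0.863, -0.104, 0.454]
ft_force: [0.4, 0.7, -4.0]
width: 0.0233
grip_force: 50.0
```

Request:
move_arm(
  targets=[
    [[0.25,0,0.17],[0,0,0],0],
    [[0.25,0,0.17],[0,0,0],0],
    [[0.25,0,0.17],[0,0,0],0],
    [[0.25,0,0.17],[0,0,0],0],
    [[0.16,0,0.11],[0,0,0],0],
    [[0.08,0,0.06],[0,0,0],0],
    [[0,0,0],[0,0,0],0],
  ],
)

```text
time: 23.48
ee_pos: [0.6121, 0.2381, 0.1354]
eef_rot: [0.195, 0.863, -0.104, 0.455]
ft_force: [-0.4, 0.2, -3.4]
width: 0.0234
grip_force: 50.0
```

Request:
move_arm(
  targets=[
    [[0.08,0,0.06],[0,0,0],0],
    [[0.08,0,0.06],[0,0,0],0],
    [[0,0,0],[0,0,0],0],
  ],
)

```text
time: 23.85
ee_pos: [0.6122, 0.2381, 0.1336]
eef_rot: [0.195, 0.863, -0.104, 0.455]
ft_force: [-1.8, -0.9, -2.5]
width: 0.0228
grip_force: 50.0
```

Request:
move_arm(
  targets=[
    [[0.08,0,0.06],[0,0,0],0],
    [[0,0,0],[0,0,0],0],
  ],
)

```text
time: 24.1
ee_pos: [0.6124, 0.2381, 0.1329]
eef_rot: [0.195, 0.863, -0.104, 0.455]
ft_force: [-3.9, -1.5, 1.5]
width: 0.023
grip_force: 50.0
```

Request:
move_arm(
  targets=[
    [[0,0,0],[0,0,0],70],
    [[0,0,0],[0,0,0],70],
    [[0,0,0],[0,0,0],70],
    [[0,0,0],[0,0,0],70],
    [[0,0,0],[0,0,0],70],
    [[0,0,0],[0,0,0],70],
    [[0,0,-1],[0,0,0],70],
    [[0,0,-2],[0,0,0],70],
    [[0,0,-2.5],[0,0,0],70],
    [[0,0,-2.5],[0,0,0],70],
    [[0,0,-2.5],[0,0,0],70],
    [[0,0,-2.5],[0,0,0],70],
    [[0,0,0],[0,0,0],70],
    [[0,0,0],[0,0,0],70],
  ],
)

```text
time: 25.85
ee_pos: [0.5157, 0.2843, 0.206]
eef_rot: [0.195, 0.863, -0.105, 0.455]
ft_force: [0.2, -0.7, -1.0]
width: 0.0613
grip_force: 0.0
```

Run:
```python
from h import *;from bench import r
s=r.read_state();print(s["ee_pos"].round(4),s["ft_force"].round(2))
a=r.camera("scene")["image"];b=r.camera("wrist")["image"]
cv2.imwrite("pics/fin.png",np.hstack([cv2.resize(a[180:440,290:550],(400,400)),cv2.copyMakeBorder(cv2.resize(b,(400,300)),0,100,0,0,0)]))
```

```text
[0.5157 0.2843 0.206 ] [ 0.2  -0.7  -0.95]
```

View pics/fin.png

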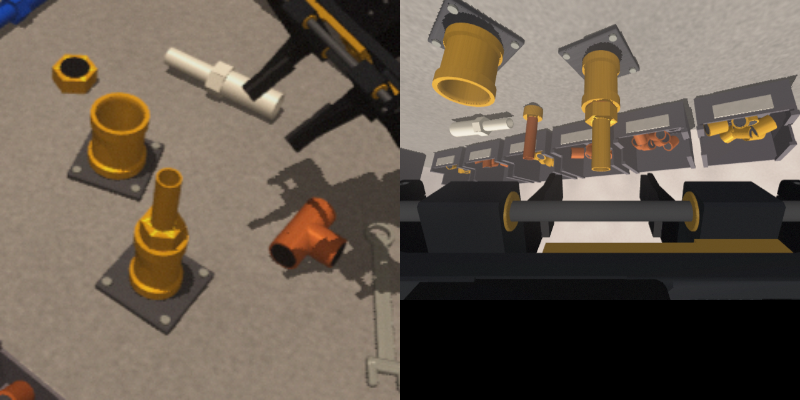

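The reducer sits in socket A with its collar on the rim at crop (162,228). The neck is upright, no copper shows, the arm is clear and the tee and nut have not moved. Handing in.

```bash
python3 -c "
from bench import r
print(r.close_job())"
```

```text
the job is handed in; nothing more can be done
None
```

I handed the job in at about 26 s: the reducer stood free on its wide end, then I lowered it gently into the narrower socket, fully home with its collar on the rim and released; the hand-in gave no verdict.

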